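# Slide an aluminium strip over the edge, pinch it and set it in the drilling jig

### The job

The aluminium strip lies sunk in the channel of the flattening block, where its sides cannot be gripped: press on it lightly and slide it towards the channel's open end until about a third of it hangs out over the edge, still lying flat. Pinch the overhanging part by its two long sides, lift the strip clear, lay it flat along the rib of the drilling jig, and slide it until you feel it press against the jig's end stop, centred and in line with the rib, then let go. The aluminium is soft, so press it gently at all times; do not drop it on the bench, and leave the mallet, the jar and the wooden former where they are.

Things in the scene. Friction and masses are not known exactly. Their poses are not given: they have to be found in the camera images.
- strip_center (a point): bare aluminium strip, 140 mm long (x axis) x 46 wide (y) x 3 thick, 40 to 75 g; this point is its centre, 1.5 mm above its underside. At first it lies flat in the block's channel, its front end 8 to 25 mm short of the open edge. Soft: keep its push on block or jig well under 25 N. It tips off if more than about 65 mm hangs out. On the oiled block and jig it slides easily (friction 0.2 to 0.3).
- block: fixed dark steel block, 190 (x) x 85 (y) mm, on a grey foot; origin under it at bench height, z up. A channel 49 mm wide runs along x, floor 70 mm above the origin; its rails reach 74 mm, 1 mm above the strip's top, covering the strip's sides. Closed at -x by a wall (inner face x = -85 mm); open at +x, ending in a square edge at x = +95 mm. Nothing is under an overhanging strip down to the bench.
- edge (a point): middle of the channel's open edge, on the channel floor (block x = +95 mm, y = 0, z = 70 mm); axes as the block's, x pointing out of the channel
- jig: fixed drilling jig; origin under its grey base plate's centre (170 x 70 x 10 mm). An aluminium rib 28 mm wide runs along x, its flat top 50 mm above the origin, x = -70 to +70 mm. At the -x end a dark steel stop, 28 mm wide, stands 12 mm above the rib, its face at x = -70 mm; the +x end is open. A strip that is home has its centre at x = 0, y = 0, z = 51.5 mm, 9 mm overhanging each side.
- endstop: the jig's dark steel end stop, fixed; origin in the middle of its face, level with the rib's upper face (jig x = -70 mm, y = 0, z = 50 mm); axes as the jig's
- mallet: bystander: rubber mallet with wooden handle, 240 mm long, lying along its x axis; origin under its middle
- jar: bystander: glass jar with steel cap, 56 mm across, 75 mm high; origin at its foot
- former: bystander: wooden forming block 90 x 60 x 46 mm; origin under its centre
Mind the look-alikes: they are no part of the job. Of the things shaped like the block, the steel one is meant.

How it is judged:
On the way, in this order (a step that is already met when the one before it is completed fails the run):
1. the strip hangs out over the channel's open edge by 30 mm or more, still lying flat on the block (x of strip_center in the frame of block above 0.055 m and angle between strip_center's own z axis and vertical below 0.06 rad and z of strip_center in the frame of block between 0.068 and 0.075 m), for 0.2 s.
2. the strip is held between the fingers, lifted clear of the block (contact force between the fingers and strip above 1 N and contact force between strip and block below 0.05 N and z of strip_center in the frame of block above 0.085 m), for 0.2 s.
3. the strip, down on the rib, is pushed against the jig's end stop with 1.5 N or more (contact force between strip and endstop above 1.5 N and z of strip_center in the frame of jig between 0.049 and 0.054 m), for 0.02 s.
At the end, for the whole second after the job is handed in: the strip lies flat and still on the jig's rib, its end within 2 mm of the end stop, its centre within 8 mm of the rib's middle line, in line with the rib within 0.07 rad (4 degrees), released (x of strip_center in the frame of jig between -0.002 and 0.002 m and y of strip_center in the frame of jig between -0.008 and 0.008 m and z of strip_center in the frame of jig between 0.0495 and 0.0535 m and angle between the x axis of strip_center and the x axis of jig, either way round below 0.07 rad and angle between strip_center's own z axis and vertical below 0.04 rad and linear speed of strip below 0.01 m/s and angular speed of strip below 0.1 rad/s); the robot touches nothing.
It fails at once if the strip is pressed on the block with more than 30 N (contact force between strip and block above 30 N).
It fails at once if the strip is pressed on the jig or its stop with more than 30 N (contact force between strip and jig above 30 N).
It fails at once if the strip is dropped to the bench (height (world z) of strip_center below 0.03 m).
It fails at once if the mallet, jar or former is moved by more than 30 mm (distance of any of mallet, jar, former from where it was at the start of the episode above 0.03 m).
It also fails if it takes over 67 s, if anything falls off the work surface, if the arm or the gripper's body presses on something with over 40 N, if the wrist force passes 120 N, or if a joint passes its speed limit or range.

### The arm

A 7-joint arm with a two-finger parallel gripper is mounted at the origin on the work surface. World frame = base frame: x ahead of the robot, y to its left, z up, the work surface at z = 0. Lengths are in m, angles in rad, forces in N, time in s.
With the tool pointing down it reaches from about 0.425 to 0.925 m from the base axis. Payload 6.8 kg.
Tool frame: the origin (TCP) lies midway between the tips of the shut fingers; the grasp point (between the pads) lies 19 mm behind it; z points along the fingers, y is the direction in which the jaws open and shut (so a half turn about z gives the same grasp; the last joint's range is limited). The gripper opens to 85 mm and grips with 20 to 120 N. Pads are 22 mm wide; open, the fingers measure 114 mm over their backs; the gripper's body (76 mm by 85 mm) begins 54 mm behind the grasp point. The pads swing forward as they close: fully open they stand 13 mm farther back than shut.
Start: joints at [1.164, 0.477, 0.022, 1.555, -0.011, 1.109, -0.083], TCP at [0.199, -0.645, 0.231] pointing down, gripper open.
Joint ranges: [-2.96, 2.96], [-0.34, 2.1], [-1.41, 1.46], [0.24, 2.44], [-1.37, 4.51], [0.17, 1.92], [-2.96, 2.96]. Speed limits (rad/s): [2.39, 2.39, 3.14, 3.14, 3.14, 3.14, 3.14].

### API

Orientations are given as a unit quaternion [w, x, y, z].
In Python, from station import status, eyes, workorder gives the robot as it stands. The module is installed in compiled form; this text tells all that it offers.
- The arm moves only by the shell command python3 -m jog 'ROWS' [FORCE]. ROWS is text: rows parted by semicolons, each of 7 numbers parted by spaces: the shift along the tool's x, y, z in m, then the turn, a rotation vector about the tool's x, y, z in degrees, then the finger opening in m, from 0 to 0.0854. In form: dx dy dz rx ry rz jaw; .... A call has 1 to 5 rows; each row is the pose to reach, as a shift and turn from the pose commanded when the call began, along the tool's axes at that moment; what a row does not reach only later rows make up. A row lasts 1/10 s, in which the tool goes at most 50 mm and 8.59 degrees, less where a joint would pass 70% of its speed; a pose out of reach is approached as far as the arm can. A call with a gripper value outside its range is refused whole. The fingers move at their own pace and stop on an object; FORCE is the grip in N (left out, the last holds). Time passes only in rows, so rows that repeat a pose let the fingers close. It gives the time, the measured TCP pose, the force and the opening at its end, in the units of the state.
- status.get_obs(): the state, without advancing time (a new reading comes with each control period).
- eyes.read_camera(name): name is "scene" or "top" or "wrist"; returns a dict with "image" (420x560x3 uint8, red, green, blue), "intrinsics" (3x3 intrinsics, pixels), "position" and "orientation" of the camera in the world. Camera axes: x right, y up, looking along -z (the intrinsics and any distortion apply to the point x, -y, -z); pixel columns grow to the right and rows downward; lengths in m; the calibration is good to about 2 mm. A picture is of the moment at which its call begins. There is no depth.
- workorder.hand_in(): hands the job in, once; it reports no verdict.
The state is a dict: "t": time; "q": joint angles; "joint_vel": joint speeds; "joint_torque": joint torques, N m; "eef_pos": TCP position; "tool_rot": TCP orientation; "contact_force": force on the tool from outside, world axes, zero at the start; "torque": the same for the moment, N m; "gripper_width": opening from 0.0 (shut) to 1.0 (fully open).
Only numpy, scipy, OpenCV 4.12 (cv2) and the standard library are available. Lean on these libraries where they do the work, as an engineer would, in place of code of your own. Each camera call takes 0.05 s, during which the arm holds its last target.

## Working session

There is one attempt and no reset: what is moved stays moved. The work goes in short steps, Python scripts to look and compute and a shell command to move; the robot and the scene stay as the last step left them, time stands still between calls to the robot, and variables do not carry over. Pictures are saved under pics/ and viewed, and the job is handed in when it is done.

```bash
mkdir -p pics; cat > h.py <<'E'
import numpy as np, cv2
from scipy.spatial.transform import Rotation as R
from station import status, eyes, workorder
def cam(n,save=None):
    c=eyes.read_camera(n)
    if save: cv2.imwrite('pics/'+save+'.png',c['image'][:,:,::-1])
    return c
def rot(q): return R.from_quat([q[1],q[2],q[3],q[0]])
def ray(c,uv):
    K=np.array(c['intrinsics']); d=np.linalg.inv(K)@np.array([uv[0],uv[1],1.]); d=d*[1,-1,-1]
    return np.array(c['position']), rot(c['orientation']).apply(d)
def onplane(c,uv,z):
    p,d=ray(c,uv); return p+d*(z-p[2])/d[2]
def proj(c,P):
    x=rot(c['orientation']).inv().apply(np.array(P)-c['position'])*[1,-1,-1]
    u=np.array(c['intrinsics'])@x; return u[:2]/u[2]
E
python3 - <<'E'
from h import *
for n in ['scene','top','wrist']:
    c=cam(n,n+'0'); print(n,{k:np.round(v,4).tolist() for k,v in c.items() if k!='image'},c.keys())
o=status.get_obs()
for k,v in o.items(): print(k,np.round(v,4))
E
```

```text
scene {'intrinsics': [[502.7028, 0.0, 277.159], [0.0, 502.7028, 206.8434], [0.0, 0.0, 1.0]], 'position': [1.1304, -0.6553, 0.6891], 'orientation': [0.83, 0.4546, 0.1447, 0.2889]} dict_keys(['image', 'intrinsics', 'position', 'orientation'])
top {'intrinsics': [[383.8936, 0.0, 280.1492], [0.0, 383.8936, 203.7587], [0.0, 0.0, 1.0]], 'position': [0.4844, 0.0606, 0.8443], 'orientation': [-0.6993, -0.0375, 0.0361, 0.7129]} dict_keys(['image', 'intrinsics', 'position', 'orientation'])
wrist {'intrinsics': [[356.0271, 0.0, 279.0899], [0.0, 356.0271, 207.3249], [0.0, 0.0, 1.0]], 'position': [0.2769, -0.6212, 0.3731], 'orientation': [0.7943, -0.1302, 0.0973, -0.5854]} dict_keys(['image', 'intrinsics', 'position', 'orientation'])
t 0.15
q [ 1.1639  0.4776  0.0223  1.5562 -0.0115  1.1093 -0.0831]
joint_vel [ 0.0005 -0.0027  0.0006 -0.0019  0.0006  0.0004  0.0017]
joint_torque [ 3.60000e-03 -5.96924e+01  1.61080e+00 -2.81491e+01  1.28000e-02
  6.50000e-03  0.00000e+00]
eef_pos [ 0.1986 -0.6447  0.2305]
tool_rot [-7.000e-04  9.889e-01  1.488e-01 -1.000e-04]
contact_force [0.067  0.2058 0.7522]
torque [0.0209 0.0027 0.0011]
gripper_width 1.0076
```

View pics/scene0.png

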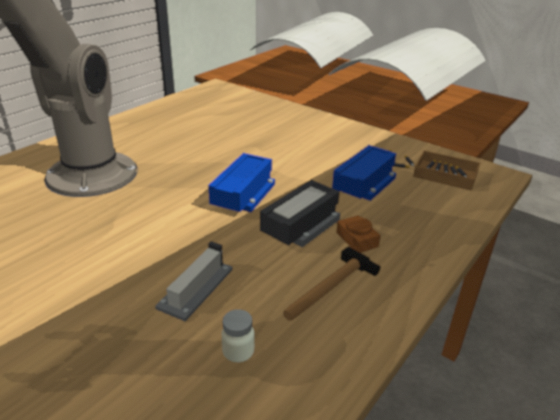

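View pics/top0.png

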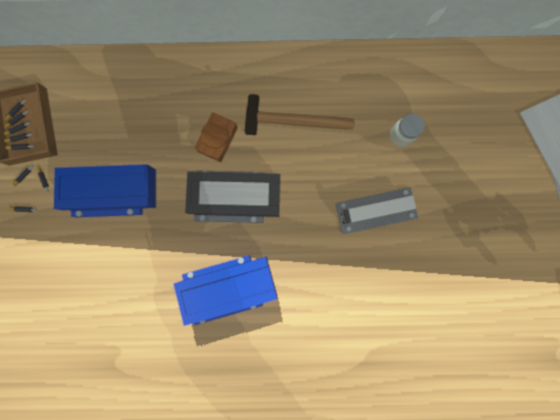

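View pics/wrist0.png

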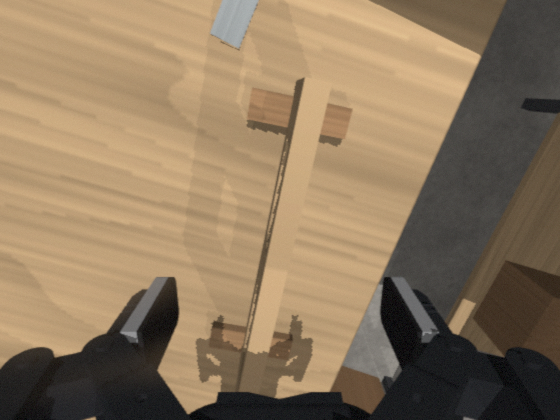

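The dark block (top 234,194) holds a light strip. The look-alikes are the blue blocks at top (105,190) and (227,290). The jig is at top (377,209), with its stop near (345,215). I choose the dark steel block and will check it in a close crop.

```bash
python3 - <<'E'
import cv2,numpy as np
a=cv2.imread('pics/top0.png')[160:245,175:430]; b=cv2.imread('pics/scene0.png')[170:320,150:350]
cv2.imwrite('pics/ctop.png',cv2.resize(a,None,fx=3,fy=3,interpolation=2))
cv2.imwrite('pics/cscene.png',cv2.resize(b,None,fx=4,fy=4,interpolation=2))
E
```

```text
(no output)
```

View pics/ctop.png

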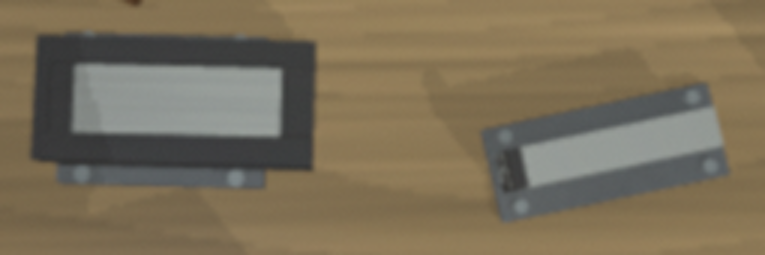

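View pics/cscene.png

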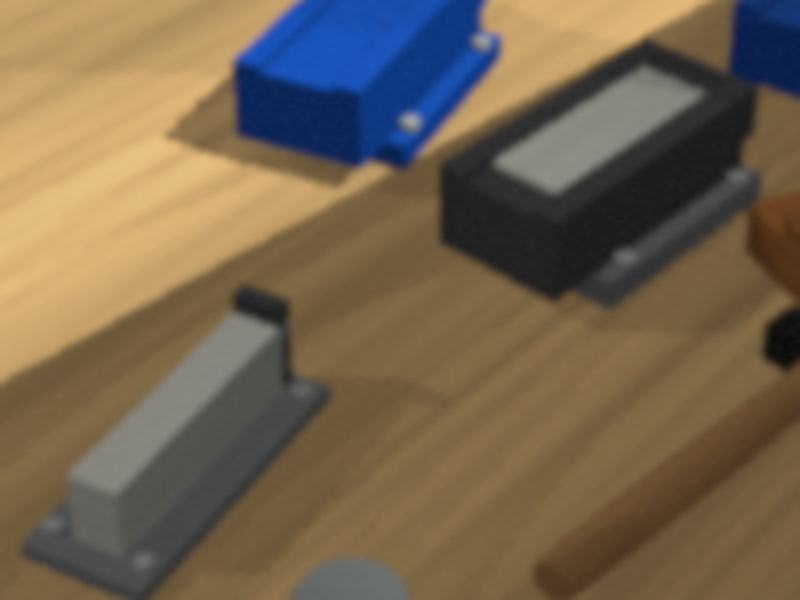

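```bash
python3 - <<'E'
from h import *
c=cam('top'); im=c['image'].astype(int)
hsv=cv2.cvtColor(c['image'],cv2.COLOR_RGB2HSV)
def blob(mask,box,z,name):
    m=np.zeros(mask.shape,np.uint8); x0,y0,x1,y1=box; m[y0:y1,x0:x1]=mask[y0:y1,x0:x1]*255
    cs,_=cv2.findContours(m,cv2.RETR_EXTERNAL,cv2.CHAIN_APPROX_NONE); k=max(cs,key=cv2.contourArea)
    r=cv2.minAreaRect(k.astype(np.float32)); b=cv2.boxPoints(r)
    W=np.array([onplane(c,p,z) for p in b]); e=[np.linalg.norm(W[i]-W[(i+1)%4]) for i in range(2)]
    i=int(np.argmax(e)); d=W[(i+1)%4]-W[i]
    print(name,np.round(r[0],1),'center',np.round(W.mean(0),4),'dims',np.round(e,4),'ang',np.round(np.degrees(np.arctan2(d[1],d[0])),2))
V=hsv[...,2];S=hsv[...,1]
print(hsv[194,234],hsv[209,380],hsv[180,190],hsv[196,360])
blob((V>115)&(S<60),(185,170,285,212),.073,'strip')
blob((V<80),(180,165,285,216),.074,'block')
blob((V>130)&(S<60),(345,185,420,235),.05,'rib')
s=cam('scene'); 
for t in [(275,201)]: print(onplane(s,t,.07))
E
```

```text
[ 72   8 151] [ 70  10 155] [90  4 57] [ 20  97 121]
strip [234.  192.9] center [0.5891 0.1545 0.073 ] dims [0.0462 0.1391] ang -92.39
block [232.5 193. ] center [0.589  0.1574 0.074 ] dims [0.1895 0.0898] ang -91.13
rib [382.3 208.4] center [ 0.5538 -0.1505  0.05  ] dims [0.1377 0.0276] ang -79.16
[0.54004149 0.12357158 0.07      ]
```

```bash
cat >> h.py <<'E'
def plan(P,yaw=None):
    o=status.get_obs(); T=rot(o['tool_rot']); d=T.inv().apply(np.array(P)-o['eef_pos'])
    x=T.apply([1,0,0]); y=np.degrees(np.arctan2(x[1],x[0]))
    r=0 if yaw is None else ((yaw-y+180)%360-180)
    Tt=R.from_matrix(np.array([[np.cos(np.radians(y+r)),np.sin(np.radians(y+r)),0],[np.sin(np.radians(y+r)),-np.cos(np.radians(y+r)),0],[0,0,-1]]).T.reshape(3,3).T)
    rv=(T.inv()*Tt).as_rotvec(degrees=True)
    print('t',round(o['t'],2),'pos',np.round(o['eef_pos'],4),'yaw',round(y,2),'tilt',np.round(np.degrees(np.arccos(-T.apply([0,0,1])[2])),2),'-> shift',np.round(d,4),'rotvec',np.round(rv,2),'F',np.round(o['contact_force'],2),'w',round(o['gripper_width'],3))
E
python3 -m jog '0.04 -0.03 0 0 0 -8 0.085; 0.08 -0.06 0 0 0 -16 0.085; 0.12 -0.09 0 0 0 -24 0.085; 0.16 -0.12 0 0 0 -32 0.085; 0.2 -0.15 0 0 0 -40 0.085' 30
python3 -c "from h import *
plan([0.589,0.12,0.25],88.2);plan([0.48,-0.2,0.25],88.2)"
```

```text
t: 0.75
eef_pos: [0.3466, -0.4411, 0.2315]
tool_rot: [0.0, 0.877, 0.481, -0.0]
contact_force: [0.5, -0.0, 0.2]
gripper_width: 0.999
t 0.75 pos [ 0.3466 -0.4411  0.2315] yaw 57.44 tilt 0.03 -> shift [ 0.6034 -0.0976 -0.0187] rotvec [ 2.000e-02  2.000e-02 -3.076e+01] F [ 0.45 -0.02  0.19] w 0.999
t 0.75 pos [ 0.3466 -0.4411  0.2315] yaw 57.44 tilt 0.03 -> shift [ 0.275  -0.0173 -0.0186] rotvec [ 2.000e-02  2.000e-02 -3.076e+01] F [ 0.45 -0.02  0.19] w 0.999
```

```bash

python3 -m jog '0.048 -0.003 -0.004 0 0 -8 0; 0.096 -0.006 -0.008 0 0 -16 0; 0.144 -0.009 -0.012 0 0 -24 0; 0.192 -0.012 -0.016 0 0 -30.8 0; 0.24 -0.015 -0.019 0 0 -30.8 0' 30
python3 -c "from h import *
plan([0.589,0.07,0.25],88.2)"
```

```text
t: 1.25
eef_pos: [0.464, -0.2316, 0.2508]
tool_rot: [0.0, 0.719, 0.695, 0.0]
contact_force: [0.8, -1.0, 0.2]
gripper_width: 0.139
t 1.25 pos [ 0.464  -0.2316  0.2508] yaw 88.09 tilt 0.05 -> shift [0.3055 0.1149 0.0007] rotvec [ 0.03  0.03 -0.11] F [ 0.78 -1.02  0.18] w 0.139
```

```bash

python3 -c "from h import *
cam('wrist','w1')"
python3 -m jog '0.045 0.018 0 0 0 0 0; 0.09 0.036 0 0 0 0 0; 0.135 0.054 0 0 0 0 0; 0.18 0.072 0 0 0 0 0; 0.225 0.09 0 0 0 0 0'
python3 -c "from h import *
cam('wrist','w2');plan([0.589,0.07,0.25],88.2)"
```

```text
t: 1.8
eef_pos: [0.562, -0.0103, 0.2504]
tool_rot: [0.0, 0.72, 0.694, -0.0]
contact_force: [0.9, -0.4, -0.2]
gripper_width: 0.003
t 1.85 pos [5.644e-01 1.000e-04 2.510e-01] yaw 88.47 tilt 0.4 -> shift [0.0705 0.0227 0.0015] rotvec [ 0.18 -0.36  0.27] F [2.49 7.06 1.9 ] w 0.0
```

View pics/w1.png

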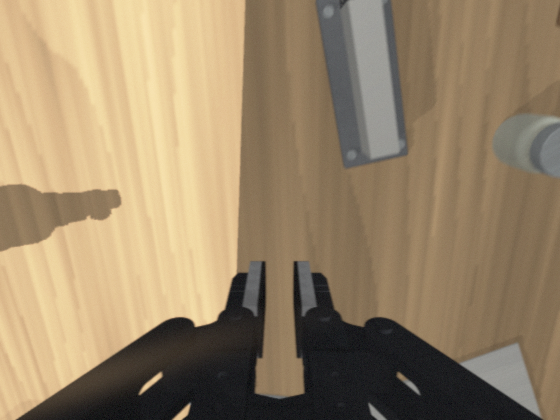

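View pics/w2.png

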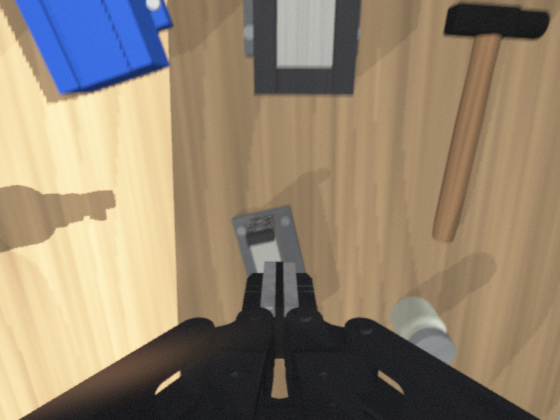

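w1 shows the jig upper middle (370,80). w2 shows the dark block at the top (305,45), with its -y end near row 95 and the jig's stop at (260,238). I'll crop the block end to see whether it's open.

```bash
python3 - <<'E'
import cv2,numpy as np
a=cv2.imread('pics/w2.png')[0:105,235:375]
a=cv2.resize(a,None,fx=5,fy=5,interpolation=2); a=np.clip(a.astype(float)*1.8,0,255).astype('uint8')
cv2.imwrite('pics/cw2.png',a)
E
```

```text
(no output)
```

View pics/cw2.png

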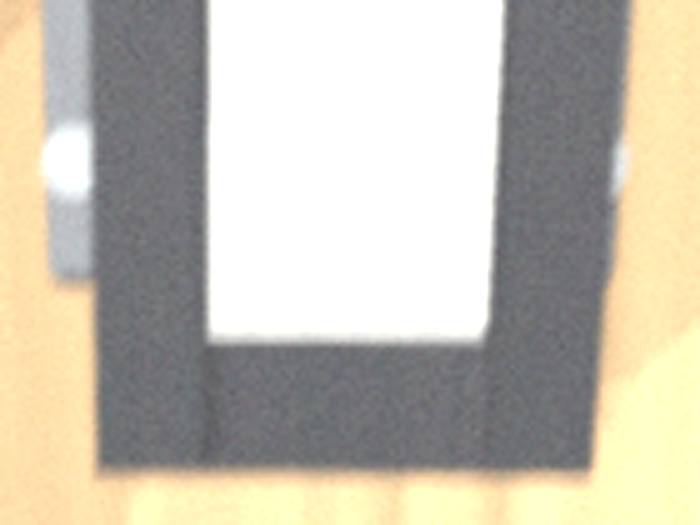

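```bash

python3 -m jog '0.04 0.012 0 0 0 0 0; 0.08 0.023 0 0 0 0 0; 0.1 0.023 0 0 0 0 0; 0.1 0.023 0 0 0 0 0; 0.1 0.023 0 0 0 0 0'
python3 - <<'E'
from h import *
c=cam('wrist','w3'); im=c['image']; plan([0.589,0.19,0.15],88.2)
hsv=cv2.cvtColor(im,cv2.COLOR_RGB2HSV); V,S=hsv[...,2],hsv[...,1]
m=((V>110)&(S<50)).astype(np.uint8)*255
cs,_=cv2.findContours(m,0,1)
for k in cs:
    if cv2.contourArea(k)>2000:
        r=cv2.minAreaRect(k); b=cv2.boxPoints(r); W=np.array([onplane(c,p,.073) for p in b])
        print(r, np.round(W,4).tolist(), np.round(W.mean(0),4))
a=np.clip(im[:,:,::-1].astype(float)*1.6,0,255); cv2.imwrite('pics/w3b.png',a)
E
```

```text
t: 2.35
eef_pos: [0.588, 0.0869, 0.25]
tool_rot: [0.0, 0.72, 0.694, -0.0]
contact_force: [0.3, -0.0, 0.1]
gripper_width: 0.003
t 2.4 pos [0.5881 0.0858 0.25  ] yaw 87.84 tilt 0.07 -> shift [ 0.1043 -0.003   0.0999] rotvec [-0.03  0.07 -0.36] F [-0.05 -0.03  0.15] w -0.002
((277.5, 97.0), (170.0, 57.0), 90.0) [[0.5681, 0.2261, 0.073], [0.6136, 0.2245, 0.073], [0.6122, 0.0844, 0.073], [0.5595, 0.0862, 0.073]] [0.5884 0.1553 0.073 ][ WARN:0@1.450] global loadsave.cpp:1063 imwrite_ Unsupported depth image for selected encoder is fallbacked to CV_8U.
```

View pics/w3b.png

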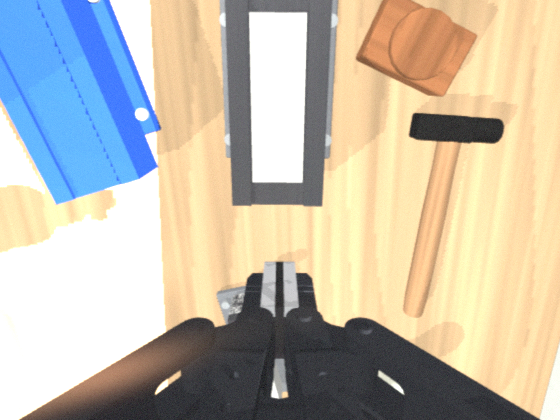

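```bash
python3 - <<'E'
from h import *
c=cam('wrist')
for n,p,z in [('edgeL',(232,206),.074),('edgeR',(322,206),.074),('chanL',(252,205),.074),('chanR',(304,205),.074),('stripfL',(252,182),.073),('stripfR',(302.5,182),.073),('stripbL',(250,12),.073),('stripbR',(305,12),.073)]:
    print(n,np.round(onplane(c,p,z),4))
E
python3 -c "
import cv2;a=cv2.imread('pics/w3b.png')[0:215,210:350];cv2.imwrite('pics/c3.png',cv2.resize(a,None,fx=3.6,fy=2.7,interpolation=2))"
```

```text
edgeL [0.5422 0.0626 0.074 ]
edgeR [0.6271 0.0595 0.074 ]
chanL [0.5611 0.0629 0.074 ]
chanR [0.6101 0.0611 0.074 ]
stripfL [0.5624 0.085  0.073 ]
stripfR [0.6091 0.0833 0.073 ]
stripbL [0.5693 0.2249 0.073 ]
stripbR [0.6132 0.2233 0.073 ]
```

View pics/c3.png

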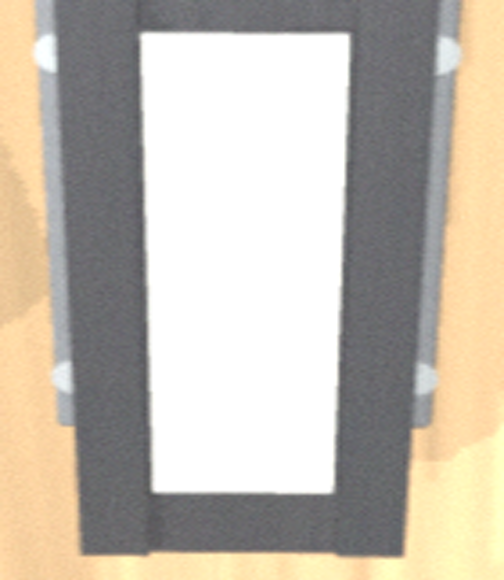

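```bash

python3 -m jog '0.05 0 0.02 0 0 0 0; 0.1 0.001 0.05 0 0 0 0; 0.118 0.0015 0.1 0 0 0 0; 0.118 0.0015 0.14 0 0 0 0; 0.118 0.0015 0.16 0 0 0 0'
python3 -m jog '0 0 0 0 0 0 0; 0 0 0 0 0 0 0'
python3 -c "from h import *
plan([0.5908,0.204,0.0745],87.8)"
```

```text
t: 2.95
eef_pos: [0.5916, 0.204, 0.0858]
tool_rot: [-0.001, 0.72, 0.694, -0.003]
contact_force: [-0.8, -0.1, -0.3]
gripper_width: -0.004
t: 3.15
eef_pos: [0.5947, 0.204, 0.0909]
tool_rot: [0.0, 0.721, 0.693, 0.0]
contact_force: [0.1, -1.0, 0.5]
gripper_width: 0.001
t 3.15 pos [0.5947 0.204  0.0909] yaw 87.8 tilt 0.03 -> shift [-0.0002 -0.0039  0.0164] rotvec [0.03 0.02 0.  ] F [ 0.11 -1.02  0.54] w 0.001
```

```bash

python3 -m jog '0 -0.003 0.006 0 0 0 0; 0 -0.004 0.012 0 0 0 0; 0 -0.004 0.014 0 0 0 0; 0 -0.004 0.014 0 0 0 0'
python3 -m jog '0 0 0 0 0 0 0; 0 0 0 0 0 0 0'
python3 -c "from h import *
plan([0.5908,0.204,0.0735],87.8)"
```

```text
t: 3.55
eef_pos: [0.5899, 0.2053, 0.0765]
tool_rot: [0.0, 0.72, 0.694, 0.0]
contact_force: [0.3, 0.9, -0.5]
gripper_width: -0.003
t: 3.75
eef_pos: [0.5901, 0.2056, 0.0766]
tool_rot: [0.0, 0.72, 0.694, 0.0]
contact_force: [-0.7, -0.6, -0.1]
gripper_width: -0.001
t 3.75 pos [0.5901 0.2056 0.0766] yaw 87.92 tilt 0.03 -> shift [-0.0016  0.0007  0.0031] rotvec [ 0.03 -0.01  0.12] F [-0.71 -0.56 -0.12] w -0.001
```

```bash

python3 -m jog '0 0 0.001 0 0 0 0; 0 0 0.002 0 0 0 0; 0 0 0.002 0 0 0 0'
python3 -m jog '0 0 0.001 0 0 0 0; 0 0 0.001 0 0 0 0'
python3 -m jog '0 0 0.0005 0 0 0 0; 0 0 0.0005 0 0 0 0'
python3 -m jog '0 0 0.0005 0 0 0 0; 0 0 0.0005 0 0 0 0'
```

```text
t: 4.05
eef_pos: [0.5898, 0.2054, 0.0741]
tool_rot: [-0.0, 0.72, 0.694, -0.0]
contact_force: [0.1, -0.2, 0.1]
gripper_width: 0.002
t: 4.25
eef_pos: [0.5899, 0.2055, 0.0732]
tool_rot: [0.0, 0.72, 0.694, 0.0]
contact_force: [-0.6, 0.2, -0.6]
gripper_width: -0.002
t: 4.45
eef_pos: [0.5901, 0.2056, 0.0732]
tool_rot: [0.0, 0.72, 0.694, 0.0]
contact_force: [-1.1, 0.2, 4.4]
gripper_width: 0.004
t: 4.65
eef_pos: [0.5904, 0.2057, 0.0732]
tool_rot: [0.0, 0.72, 0.694, 0.0]
contact_force: [-0.5, -1.2, 6.9]
gripper_width: -0.002
```

```bash

python3 -m jog '-0.003 0 0 0 0 0 0; -0.006 0 0 0 0 0 0; -0.009 0 0 0 0 0 0; -0.012 0 0 0 0 0 0; -0.015 0 0 0 0 0 0'
python3 -c "from h import *
cam('wrist','w4');cam('top','t4')"
```

```text
t: 5.15
eef_pos: [0.5902, 0.1914, 0.0732]
tool_rot: [0.0, 0.72, 0.694, 0.001]
contact_force: [0.2, 2.6, 5.1]
gripper_width: 0.001
```

View pics/t4.png

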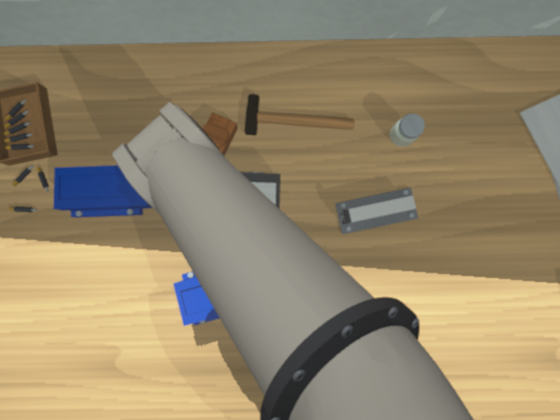

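View pics/w4.png

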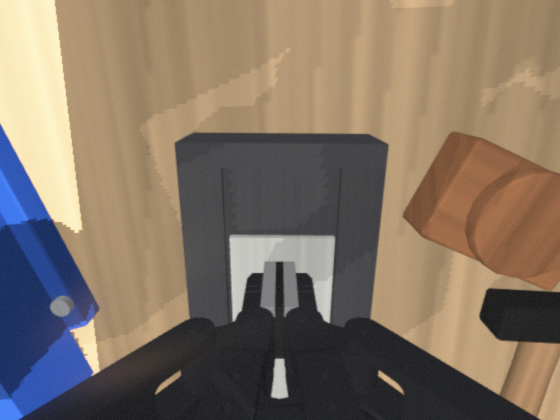

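```bash
python3 - <<'E'
from h import *
c=cam('wrist')
for p,z in [((230,235),.073),((334,235),.073),((222,168),.074),((340,168),.074)]: print(np.round(onplane(c,p,z),4))
plan([0.59,0.19,0.0732],87.8)
E
```

```text
[0.5691 0.2124 0.073 ]
[0.6143 0.2107 0.073 ]
[0.5683 0.2423 0.074 ]
[0.6162 0.2406 0.074 ]
t 5.3 pos [0.5902 0.1908 0.0732] yaw 87.9 tilt 0.12 -> shift [-0.0008 -0.0002 -0.    ] rotvec [ 0.11 -0.05  0.1 ] F [ 0.2  -0.13  6.29] w -0.002
```

```bash

python3 -m jog '-0.004 0 0 0 0 0 0; -0.008 0 0 0 0 0 0; -0.012 0 0 0 0 0 0; -0.016 0 0 0 0 0 0; -0.02 0 0 0 0 0 0'
python3 -m jog '-0.004 0 0 0 0 0 0; -0.008 0 0 0 0 0 0; -0.012 0 0 0 0 0 0; -0.016 0 0 0 0 0 0; -0.016 0 0 0 0 0 0'
python3 - <<'E'
from h import *
c=cam('wrist','w5');plan([0.59,0.19,0.0732],87.8)
E
```

```text
t: 5.8
eef_pos: [0.5895, 0.1713, 0.0732]
tool_rot: [0.0, 0.72, 0.694, 0.001]
contact_force: [0.9, 1.8, 6.5]
gripper_width: 0.004
t: 6.3
eef_pos: [0.589, 0.1544, 0.0731]
tool_rot: [0.0, 0.72, 0.694, 0.001]
contact_force: [0.5, -0.2, 6.4]
gripper_width: -0.001
t 6.35 pos [0.589  0.1545 0.0732] yaw 87.89 tilt 0.12 -> shift [ 0.0355 -0.0003 -0.    ] rotvec [ 0.11 -0.03  0.09] F [-0.9  -0.13  6.56] w -0.005
```

View pics/w5.png

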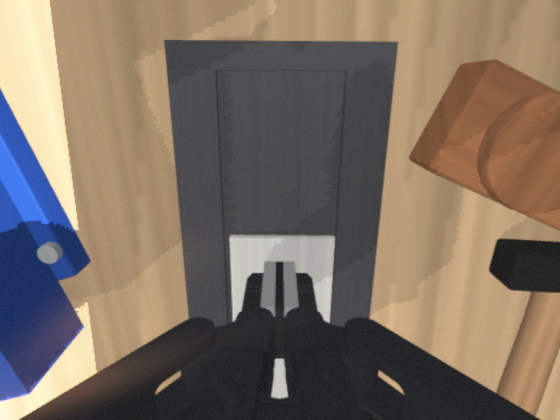

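The strip follows the finger without slipping: its rear edge is still at row 235. It needs about 20 mm more.

```bash

python3 -m jog '-0.004 0 0 0 0 0 0; -0.008 0 0 0 0 0 0; -0.012 0 0 0 0 0 0; -0.016 0 0 0 0 0 0; -0.02 0 0 0 0 0 0'
python3 -m jog '0 0 0 0 0 0 0; 0 0 0 0 0 0 0'
python3 - <<'E'
from h import *
c=cam('wrist','w6');plan([0.59,0.19,0.0732],87.8)
for p,z in [((230,235),.073),((334,235),.073)]: print(np.round(onplane(c,p,z),4))
E
```

```text
t: 6.85
eef_pos: [0.5882, 0.1354, 0.0732]
tool_rot: [0.0, 0.72, 0.694, 0.001]
contact_force: [-0.3, 2.1, 5.6]
gripper_width: 0.005
t: 7.05
eef_pos: [0.5883, 0.1345, 0.0732]
tool_rot: [0.001, 0.72, 0.694, 0.001]
contact_force: [0.7, -0.8, 7.1]
gripper_width: -0.003
t 7.1 pos [0.5883 0.1345 0.0731] yaw 87.9 tilt 0.11 -> shift [ 0.0555 -0.0003 -0.    ] rotvec [ 0.11 -0.02  0.1 ] F [-0.8  -0.33  7.07] w 0.0
[0.5671 0.1561 0.073 ]
[0.6123 0.1544 0.073 ]
```

View pics/w6.png

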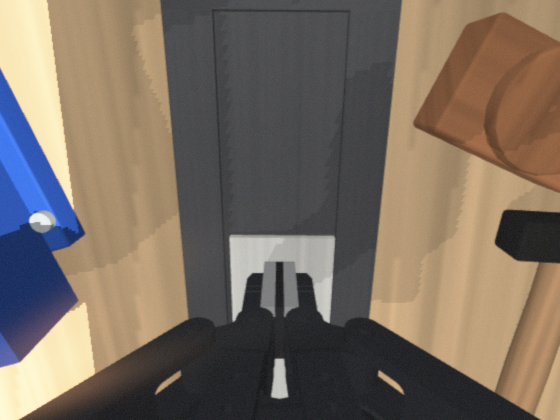

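The rear edge is now at y≈0.155, so the strip centre is at block x≈71 mm with about 46 mm of overhang. Next: lift off, open and go over the overhang.

```bash

python3 -m jog '0 0 -0.03 0 0 0 0; 0 0 -0.06 0 0 0 0.085; -0.04 0 -0.06 0 0 0 0.085; -0.08 -0.002 -0.06 0 0 0 0.085; -0.094 -0.003 -0.06 0 0 0 0.085' 30
python3 -m jog '0 0 0 0 0 0 0.085; 0 0 0 0 0 0 0.085; 0 0 0 0 0 0 0.085'
python3 - <<'E'
from h import *
c=cam('wrist','w7');plan([0.585,0.04,0.049],87.8); cam('scene','s7'); cam('top','t7')
E
python3 -c "
import cv2;a=cv2.imread('pics/s7.png')[100:310,150:400];cv2.imwrite('pics/s7c.png',cv2.resize(a,None,fx=2.8,fy=2.8,interpolation=2))"
```

```text
t: 7.6
eef_pos: [0.5804, 0.0349, 0.1317]
tool_rot: [0.001, 0.722, 0.692, -0.002]
contact_force: [0.8, -1.2, -0.8]
gripper_width: 0.681
t: 7.9
eef_pos: [0.5809, 0.0429, 0.1323]
tool_rot: [-0.0, 0.719, 0.695, 0.0]
contact_force: [0.5, -0.4, -0.5]
gripper_width: 0.993
t 7.95 pos [0.5809 0.0429 0.1323] yaw 88.08 tilt 0.07 -> shift [-0.0029  0.0042  0.0833] rotvec [ 0.   -0.07  0.28] F [-0.21 -0.31  0.09] w 0.997
```

View pics/w7.png

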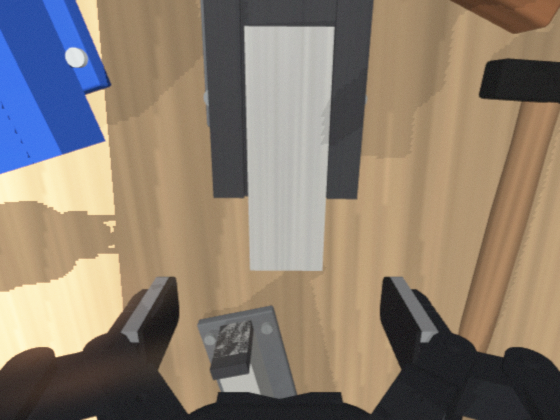

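View pics/s7c.png

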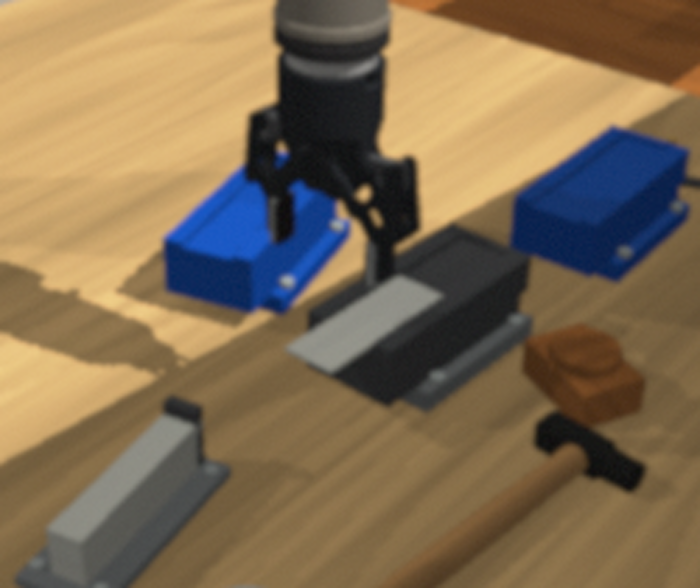

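```bash
python3 - <<'E'
from h import *
c=cam('wrist')
for p,z in [((250,270),.073),((323,270),.073),((245,27),.073),((334,27),.073),((213,198),.074),((357,198),.074)]: print(np.round(onplane(c,p,z),4))
plan([0.585,0.039,0.049],87.8)
E
```

```text
[0.5609 0.0145 0.073 ]
[0.6074 0.013  0.073 ]
[0.5665 0.1538 0.073 ]
[0.612  0.1524 0.073 ]
[0.542  0.0634 0.074 ]
[0.627  0.0606 0.074 ]
t 8.1 pos [0.5809 0.0421 0.1323] yaw 88.02 tilt 0.03 -> shift [-0.003   0.0042  0.0833] rotvec [-0.   -0.03  0.22] F [ 1.19 -0.05 -0.94] w 0.999
```

```bash

python3 -m jog '-0.002 0.004 0.02 0 0 0 0.085; -0.003 0.004 0.04 0 0 0 0.085; -0.003 0.004 0.06 0 0 0 0.085; -0.003 0.004 0.075 0 0 0 0.085; -0.003 0.004 0.083 0 0 0 0.085'
python3 -m jog '0 0 0 0 0 0 0.075; 0 0 0 0 0 0 0.07'
python3 - <<'E'
from h import *
c=cam('wrist','w8');plan([0.585,0.039,0.049],87.9)
E
```

```text
t: 8.6
eef_pos: [0.5841, 0.0379, 0.0479]
tool_rot: [-0.001, 0.72, 0.694, -0.001]
contact_force: [-0.3, 0.9, 0.3]
gripper_width: 0.997
t: 8.8
eef_pos: [0.5853, 0.0379, 0.0498]
tool_rot: [0.0, 0.72, 0.694, 0.0]
contact_force: [-0.4, -0.0, 0.5]
gripper_width: 0.82
t 8.85 pos [0.5855 0.0379 0.0501] yaw 87.93 tilt 0.08 -> shift [ 0.0011 -0.0005  0.0011] rotvec [ 0.08 -0.02  0.03] F [ 0.19 -0.06  0.4 ] w 0.821
```

View pics/w8.png

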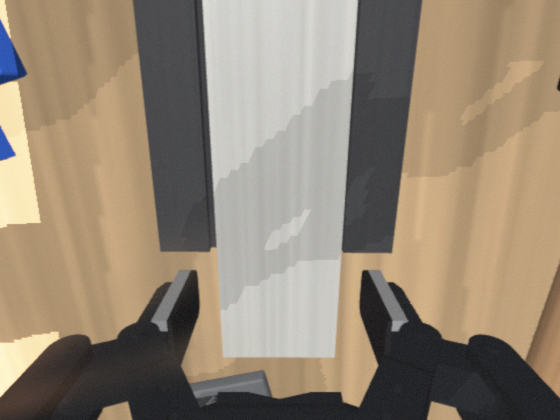

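The strip overhangs flat between the fingers, centred near column 279. Closing.

```bash

python3 -m jog '0.001 -0.0005 0.001 0 0 0 0.06; 0.001 -0.0005 0.001 0 0 0 0.05; 0.001 -0.0005 0.001 0 0 0 0.044; 0.001 -0.0005 0.001 0 0 0 0.04; 0.001 -0.0005 0.001 0 0 0 0.035' 35
python3 -m jog '0 0 0 0 0 0 0.03; 0 0 0 0 0 0 0.03; 0 0 0 0 0 0 0.03' 35
python3 - <<'E'
from h import *
c=cam('wrist','w9');plan([0.585,0.039,0.049],87.9)
E
```

```text
t: 9.35
eef_pos: [0.5846, 0.0387, 0.0487]
tool_rot: [0.0, 0.72, 0.694, 0.0]
contact_force: [-0.8, 0.2, 3.6]
gripper_width: 0.523
t: 9.65
eef_pos: [0.5846, 0.0387, 0.0485]
tool_rot: [0.0, 0.72, 0.694, 0.0]
contact_force: [-0.3, 0.5, 4.4]
gripper_width: 0.522
t 9.7 pos [0.5846 0.0387 0.0485] yaw 87.92 tilt 0.03 -> shift [ 0.0003  0.0004 -0.0005] rotvec [ 0.03 -0.01  0.02] F [-0.33 -0.36  4.29] w 0.527
```

View pics/w9.png

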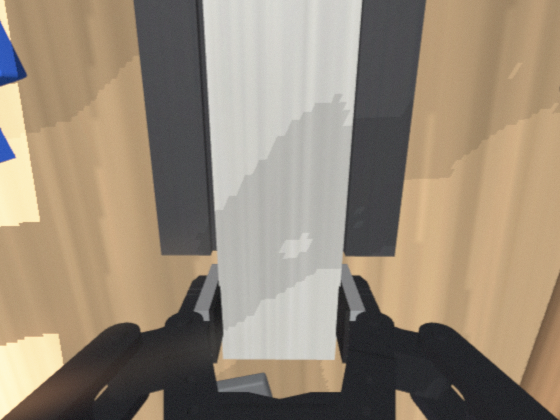

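```bash

python3 -m jog '0 0 -0.003 0 0 0 0.03; 0 0 -0.008 0 0 0 0.03; 0 0 -0.015 0 0 0 0.03; 0 0 -0.025 0 0 0 0.03; 0 0 -0.04 0 0 0 0.03'
python3 -m jog '0 0 0 0 0 0 0.03; 0 0 0 0 0 0 0.03; 0 0 0 0 0 0 0.03' 
python3 - <<'E'
from h import *
c=cam('wrist','w10');plan([0.585,0.039,0.049],87.9); cam('scene','s10')
E
python3 -c "
import cv2;a=cv2.imread('pics/s10.png')[100:310,150:400];cv2.imwrite('pics/s10c.png',cv2.resize(a,None,fx=2.8,fy=2.8,interpolation=2))"
```

```text
t: 10.2
eef_pos: [0.5839, 0.0385, 0.0888]
tool_rot: [-0.0, 0.72, 0.694, -0.0]
contact_force: [0.2, 1.4, -0.8]
gripper_width: 0.525
t: 10.5
eef_pos: [0.5841, 0.0384, 0.0881]
tool_rot: [-0.0, 0.72, 0.694, -0.0]
contact_force: [-0.4, 0.2, -0.2]
gripper_width: 0.525
t 10.55 pos [0.584  0.0385 0.0879] yaw 87.92 tilt 0.04 -> shift [0.0006 0.0011 0.0389] rotvec [-0.04  0.01  0.02] F [-0.06  0.51  0.12] w 0.523
```

View pics/w10.png

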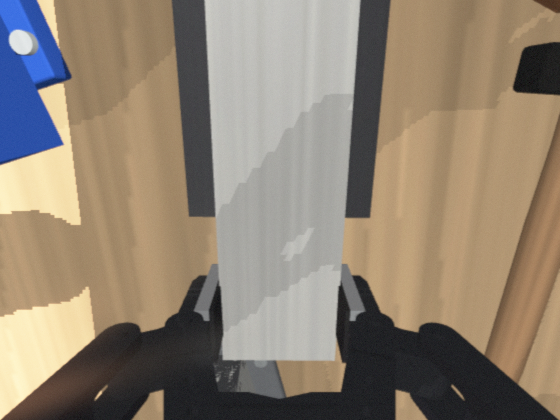

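View pics/s10c.png

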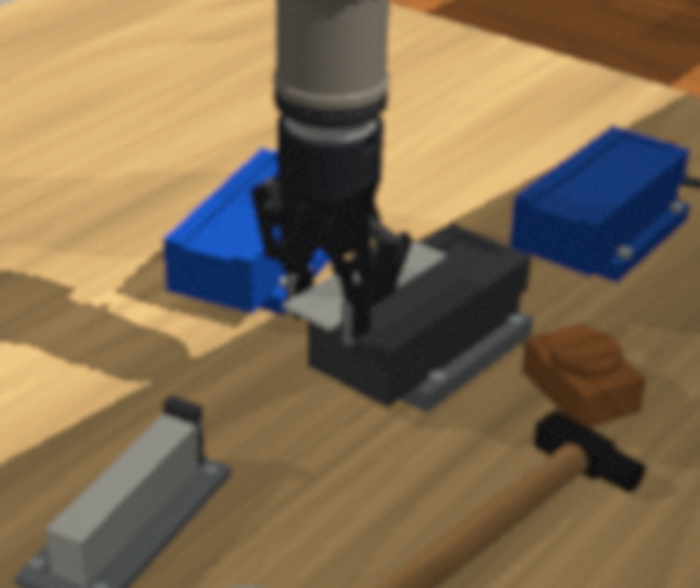

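```bash
python3 - <<'E'
from h import *
s=cam('scene'); t=cam('top')
for p in [(167.5,290),(180,294.5),(221.2,252.5),(208.7,249.5)]: print('scene',np.round(onplane(s,p,.05),4))
for p in [(349,210),(350.7,222.3),(412.7,195.7),(415.7,208.3)]: print('top',np.round(onplane(t,p,.05),4))
im=t['image'];hsv=cv2.cvtColor(im,cv2.COLOR_RGB2HSV)
a=cv2.imread('pics/top0.png')
m=((cv2.cvtColor(a,cv2.COLOR_BGR2HSV)[...,2]>125)&(cv2.cvtColor(a,cv2.COLOR_BGR2HSV)[...,1]<60)).astype(np.uint8)*255
m[:185]=0;m[235:]=0;m[:,:335]=0;m[:,422:]=0
cs,_=cv2.findContours(m,0,1);k=max(cs,key=cv2.contourArea)
b=cv2.boxPoints(cv2.minAreaRect(k));print(b.tolist());print(np.round([onplane(t,p,.05) for p in b],4).tolist())
# base plate: grey blue
w=cam('wrist')
for p in [(222,360),(337,360)]: print('stripfront',np.round(onplane(w,p,.1125),4))
plan([.5,0,.2])
E
python3 -c "
import cv2;a=cv2.imread('pics/s10.png')[235:325,150:240];cv2.imwrite('pics/sj.png',cv2.resize(a,None,fx=6,fy=6,interpolation=2))
a=cv2.imread('pics/top0.png')[180:240,330:425];cv2.imwrite('pics/tj.png',cv2.resize(a,None,fx=8,fy=8,interpolation=2))"
```

```text
scene [ 0.5568 -0.2206  0.05  ]
scene [ 0.5834 -0.2144  0.05  ]
scene [ 0.557  -0.0762  0.05  ]
scene [ 0.5305 -0.0852  0.05  ]
top [ 0.5517 -0.0813  0.05  ]
top [ 0.5261 -0.0838  0.05  ]
top [ 0.579 -0.215  0.05 ]
top [ 0.5525 -0.2198  0.05  ]
[[348.4297790527344, 208.5411376953125], [413.0902404785156, 194.92840576171875], [415.9018859863281, 208.28384399414062], [351.2414245605469, 221.89657592773438]]
[[0.5547, -0.0802, 0.05], [0.5806, -0.2159, 0.05], [0.5525, -0.2202, 0.05], [0.5269, -0.085, 0.05]]
stripfront [0.5593 0.0153 0.1125]
stripfront [0.6063 0.0137 0.1125]
t 10.75 pos [0.5841 0.0386 0.0879] yaw 87.92 tilt 0.04 -> shift [-0.0416 -0.0827 -0.112 ] rotvec [-0.04  0.   -0.  ] F [-0.13  0.47  0.33] w 0.527
```

View pics/sj.png

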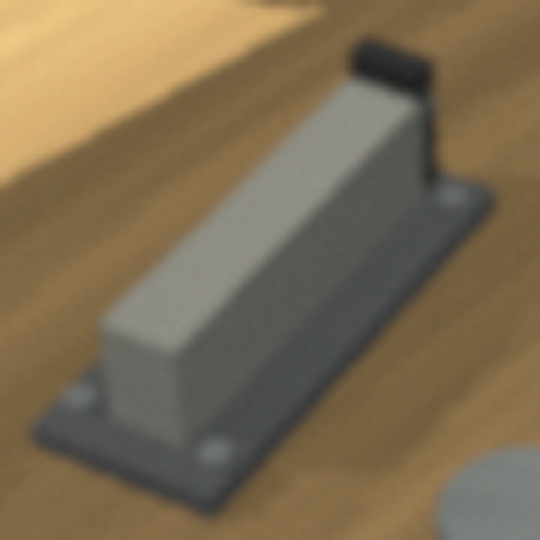

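View pics/tj.png

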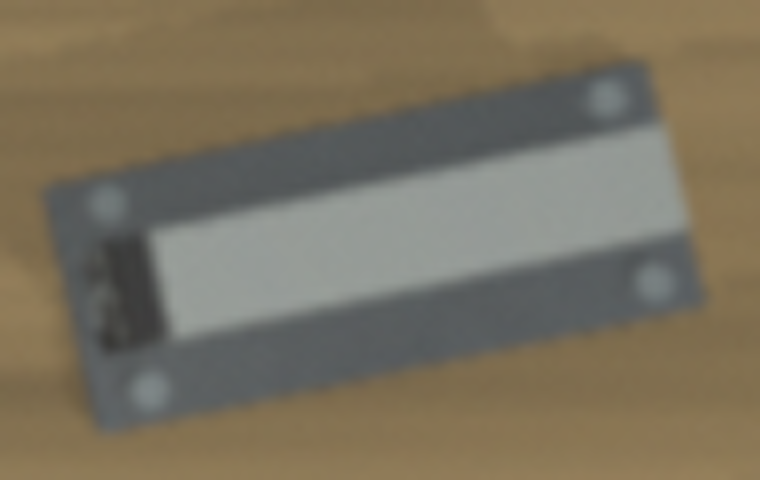

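```bash
python3 - <<'E'
from h import *
s=cam('scene'); t=cam('top')
print(onplane(t,(411,126.5),.075), onplane(s,(238,321),.075))
E
python3 -c "
import cv2;a=cv2.imread('pics/top0.png')[100:160,375:435];b=cv2.imread('pics/scene0.png')[300:370,205:275];import numpy as np
cv2.imwrite('pics/jar.png',np.hstack([cv2.resize(a,(400,400),interpolation=2),cv2.resize(b,(400,400),interpolation=2)]))"
```

```text
[ 0.71931216 -0.21074255  0.075     ] [ 0.72584764 -0.21520435  0.075     ]
```

View pics/jar.png

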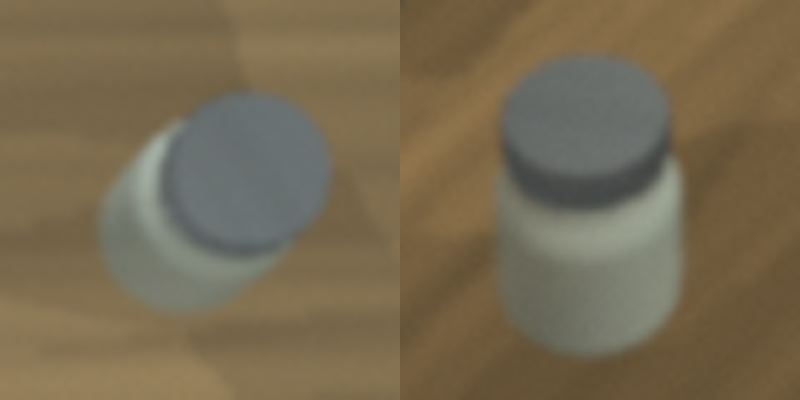

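```bash

python3 -m jog '0 0 -0.02 0 0 0 0.03; 0 0 -0.05 0 0 0 0.03; -0.03 0 -0.06 0 0 0 0.03; -0.06 -0.02 -0.06 0 0 -4 0.03; -0.1 -0.04 -0.06 0 0 -8 0.03'
python3 -c "from h import *
plan([0.475,-0.19,0.145],100.84)"
```

```text
t: 11.35
eef_pos: [0.5409, -0.0592, 0.1489]
tool_rot: [0.0, 0.668, 0.745, 0.001]
contact_force: [0.3, -1.2, -0.1]
gripper_width: 0.525
t 11.35 pos [ 0.5409 -0.0592  0.1489] yaw 96.24 tilt 0.11 -> shift [-0.1229 -0.0798  0.0037] rotvec [ 0.1  -0.03 -4.6 ] F [ 0.26 -1.15 -0.08] w 0.525
```

```bash

python3 -m jog '-0.03 -0.02 0.003 0 0 -2 0.03; -0.06 -0.04 0.003 0 0 -4.6 0.03; -0.09 -0.06 0.003 0 0 -4.6 0.03; -0.12 -0.08 0.003 0 0 -4.6 0.03; -0.12 -0.08 0.003 0 0 -4.6 0.03'
python3 -m jog '0 0 0 0 0 0 0.03; 0 0 0 0 0 0 0.03; 0 0 0 0 0 0 0.03'
python3 -c "from h import *
cam('wrist','w11');plan([0.475,-0.19,0.145],100.84)"
```

```text
t: 11.85
eef_pos: [0.4705, -0.1929, 0.1448]
tool_rot: [-0.0, 0.642, 0.766, -0.002]
contact_force: [0.4, 0.9, -1.1]
gripper_width: 0.527
t: 12.15
eef_pos: [0.4743, -0.1861, 0.1454]
tool_rot: [0.0, 0.638, 0.77, 0.0]
contact_force: [-0.2, -0.3, -0.3]
gripper_width: 0.529
t 12.2 pos [ 0.4742 -0.1862  0.1454] yaw 100.65 tilt 0.03 -> shift [-0.0039  0.0001  0.0004] rotvec [ 0.03 -0.02 -0.19] F [-0.69  0.19 -0.08] w 0.525
```

View pics/w11.png

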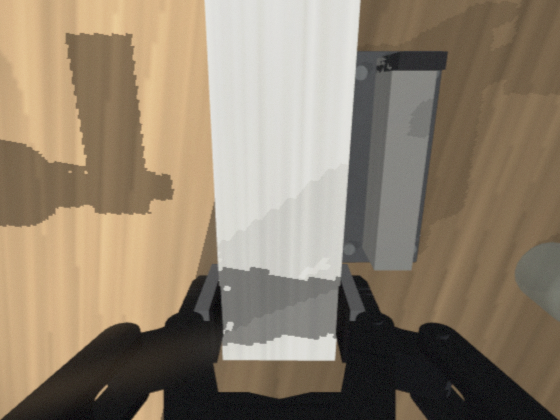

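```bash
python3 -c "
import cv2;a=cv2.imread('pics/w11.png')[40:280,340:460];cv2.imwrite('pics/c11.png',cv2.resize(a,None,fx=2.5*2,fy=2.5,interpolation=2))"
```

```text
(no output)
```

View pics/c11.png

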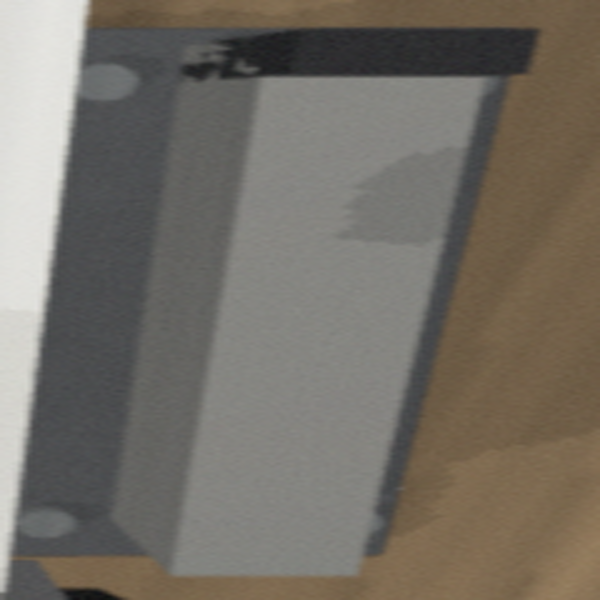

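```bash
python3 - <<'E'
from h import *
c=cam('wrist')
q=[onplane(c,p,.05) for p in [(374.4,270),(412.4,269.6),(392,70.8),(437,70.8)]]
print(np.round(q,4).tolist()); n=(q[0]+q[1])/2; f=(q[2]+q[3])/2; d=f-n
print('open mid',n,'stop mid',f,'len',np.linalg.norm(d),'az',np.degrees(np.arctan2(d[1],d[0])))
o=status.get_obs()
T=rot(o['tool_rot'])
zs=o['eef_pos'][2]+.023+.0015
pts=[onplane(c,p,zs) for p in [(222.5,360.5),(336.5,360.5),(209,20),(358.5,20)]]
for p in pts: print('strip in tool',np.round(T.inv().apply(p-o['eef_pos']),4))
plan(list(n))
E
```

```text
[[0.5529, -0.2203, 0.05], [0.5808, -0.2147, 0.05], [0.5259, -0.0832, 0.05], [0.5535, -0.0779, 0.05]]
open mid [ 0.56683229 -0.21748972  0.05      ] stop mid [ 0.53970277 -0.0805683   0.05      ] len 0.13958325903339922 az 101.20738734206466
strip in tool [-0.0242 -0.0237 -0.0245]
strip in tool [-0.0241  0.023  -0.0245]
strip in tool [ 0.101  -0.0216 -0.0245]
strip in tool [ 0.1011  0.0229 -0.0245]
t 12.25 pos [ 0.4741 -0.1864  0.1453] yaw 100.64 tilt 0.03 -> shift [-0.0478  0.0854  0.0954] rotvec [ 0.02 -0.02 -0.  ] F [ 0.33 -0.71 -0.75] w 0.525
```

```bash
python3 -c "from h import *
plan([0.5633,-0.2021,0.09],101)"
python3 -m jog '-0.008 0.02 0 0 0 -0.4 0.03; -0.018 0.045 0 0 0 -0.4 0.03; -0.028 0.07 0.01 0 0 -0.4 0.03; -0.032 0.085 0.035 0 0 -0.4 0.03; -0.032 0.085 0.055 0 0 -0.4 0.03'
python3 -m jog '0 0 0 0 0 0 0.03; 0 0 0 0 0 0 0.03; 0 0 0 0 0 0 0.03'
python3 -c "from h import *
cam('wrist','w12');plan([0.5633,-0.2021,0.0345],101)"
```

```text
t 12.25 pos [ 0.4741 -0.1864  0.1453] yaw 100.64 tilt 0.03 -> shift [-0.032   0.0847  0.0554] rotvec [ 0.02 -0.02 -0.36] F [ 0.33 -0.71 -0.75] w 0.525
t: 12.75
eef_pos: [0.5657, -0.2025, 0.0895]
tool_rot: [0.001, 0.636, 0.772, 0.001]
contact_force: [-0.4, -0.2, -1.0]
gripper_width: 0.525
t: 13.05
eef_pos: [0.5636, -0.2033, 0.0915]
tool_rot: [0.001, 0.636, 0.771, 0.0]
contact_force: [0.3, 0.2, -0.3]
gripper_width: 0.528
t 13.1 pos [ 0.5636 -0.2035  0.0917] yaw 100.92 tilt 0.12 -> shift [ 0.0015 -0.0001  0.0572] rotvec [ 0.1   0.06 -0.08] F [0.3  0.08 0.04] w 0.522
```

View pics/w12.png

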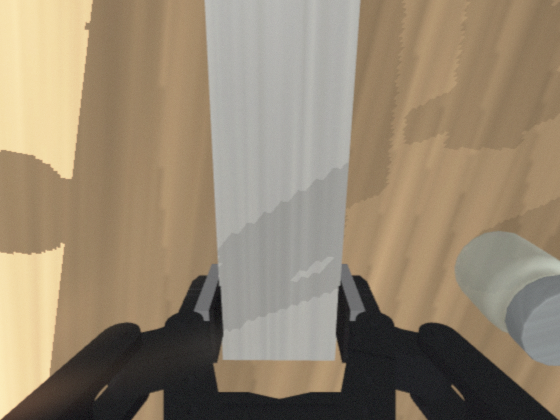

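```bash

python3 -m jog '0 0 0.015 0 0 0 0.03; 0 0 0.03 0 0 0 0.03; 0 0 0.042 0 0 0 0.03; 0 0 0.052 0 0 0 0.03; 0 0 0.054 0 0 0 0.03'
python3 -m jog '0 0 0 0 0 0 0.03; 0 0 0 0 0 0 0.03; 0 0 0 0 0 0 0.03'
python3 -c "from h import *
cam('wrist','w13');cam('scene','s13');plan([0.5633,-0.2021,0.0285],101)
import cv2;a=cv2.imread('pics/s13.png')[170:350,120:320];cv2.imwrite('pics/s13c.png',cv2.resize(a,None,fx=3.3,fy=3.3,interpolation=2))"
```

```text
t: 13.6
eef_pos: [0.5618, -0.2031, 0.0343]
tool_rot: [-0.001, 0.637, 0.771, -0.001]
contact_force: [0.7, -0.2, -0.7]
gripper_width: 0.521
t: 13.9
eef_pos: [0.5635, -0.2036, 0.0369]
tool_rot: [0.001, 0.637, 0.771, 0.0]
contact_force: [-0.4, -0.3, -0.8]
gripper_width: 0.528
t 14.0 pos [ 0.5633 -0.2036  0.0368] yaw 100.91 tilt 0.05 -> shift [0.0014 0.0002 0.0083] rotvec [ 0.05  0.03 -0.09] F [-0.11 -0.35 -0.43] w 0.527
```

View pics/w13.png

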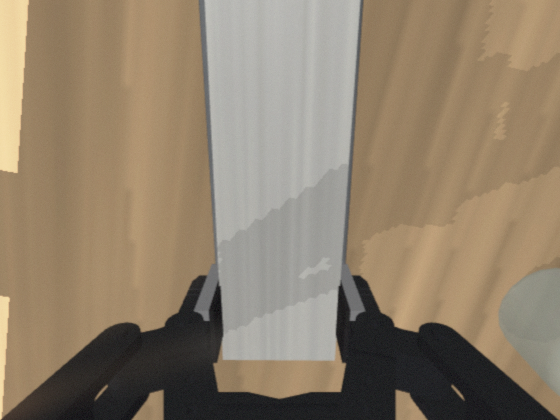

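View pics/s13c.png

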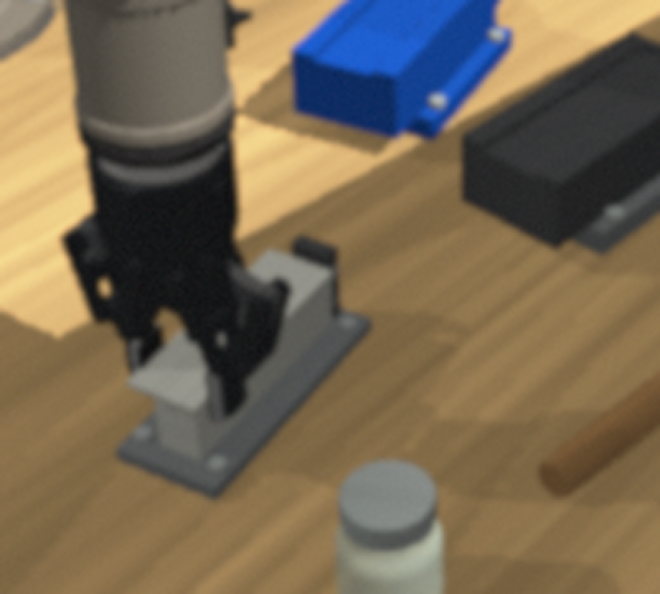

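In w13 the base plate peeks out about equally on both sides of the strip (cols 203 and 360), so it is centred and aligned. Lowering.

```bash

python3 -m jog '0 0 0.002 0 0 0 0.03; 0 0 0.004 0 0 0 0.03; 0 0 0.006 0 0 0 0.03; 0 0 0.006 0 0 0 0.03'
python3 -m jog '0 0 0.001 0 0 0 0.03; 0 0 0.001 0 0 0 0.03'
python3 -m jog '0 0 0.0007 0 0 0 0.03; 0 0 0.0007 0 0 0 0.03'
```

```text
t: 14.4
eef_pos: [0.5626, -0.2034, 0.0299]
tool_rot: [-0.0, 0.637, 0.771, -0.0]
contact_force: [-0.2, -0.7, -1.2]
gripper_width: 0.526
t: 14.6
eef_pos: [0.563, -0.2034, 0.0292]
tool_rot: [-0.0, 0.637, 0.771, 0.0]
contact_force: [-0.0, -0.8, 0.1]
gripper_width: 0.529
t: 14.8
eef_pos: [0.5634, -0.2035, 0.0291]
tool_rot: [0.0, 0.637, 0.771, 0.0]
contact_force: [0.0, -0.2, 3.3]
gripper_width: 0.526
```

```bash

python3 -m jog '0.002 0 0 0 0 0 0.03; 0.004 0 0 0 0 0 0.03; 0.006 0 0 0 0 0 0.03; 0.006 0 0 0 0 0 0.03'
python3 -m jog '0.001 0 0 0 0 0 0.03; 0.001 0 0 0 0 0 0.03'
python3 -m jog '0.001 0 0 0 0 0 0.03; 0.001 0 0 0 0 0 0.03'
```

```text
t: 15.2
eef_pos: [0.5623, -0.1972, 0.029]
tool_rot: [0.0, 0.636, 0.771, 0.0]
contact_force: [-0.3, -1.1, 6.3]
gripper_width: 0.527
t: 15.4
eef_pos: [0.5621, -0.1965, 0.029]
tool_rot: [0.0, 0.637, 0.771, 0.0]
contact_force: [-0.5, -2.0, 6.1]
gripper_width: 0.526
t: 15.6
eef_pos: [0.562, -0.1956, 0.0291]
tool_rot: [0.001, 0.637, 0.771, 0.0]
contact_force: [-0.3, -0.4, 4.8]
gripper_width: 0.524
```

```bash

python3 -m jog '0.001 0 0 0 0 0 0.03; 0.001 0 0 0 0 0 0.03'
python3 -m jog '0.0007 0 0 0 0 0 0.03; 0.0007 0 0 0 0 0 0.03'
python3 -m jog '0.0007 0 0 0 0 0 0.03; 0.0007 0 0 0 0 0 0.03'
```

```text
t: 15.8
eef_pos: [0.5618, -0.1946, 0.029]
tool_rot: [0.001, 0.637, 0.771, 0.0]
contact_force: [0.8, -0.2, 5.7]
gripper_width: 0.523
t: 16.0
eef_pos: [0.5616, -0.1939, 0.029]
tool_rot: [0.001, 0.637, 0.771, 0.0]
contact_force: [0.2, -1.8, 4.8]
gripper_width: 0.525
t: 16.2
eef_pos: [0.5616, -0.1939, 0.0291]
tool_rot: [0.001, 0.637, 0.771, 0.0]
contact_force: [1.1, -2.5, 5.0]
gripper_width: 0.526
```

```bash

python3 -m jog '0.0007 0 0 0 0 0 0.03; 0.0007 0 0 0 0 0 0.03'
python3 -m jog '0.0007 0 0 0 0 0 0.03; 0.0007 0 0 0 0 0 0.03; 0.0007 0 0 0 0 0 0.03'
```

```text
t: 16.4
eef_pos: [0.5615, -0.1938, 0.0291]
tool_rot: [0.001, 0.637, 0.771, -0.0]
contact_force: [1.1, -4.6, 5.2]
gripper_width: 0.521
t: 16.7
eef_pos: [0.5615, -0.1938, 0.0291]
tool_rot: [0.001, 0.637, 0.771, -0.0]
contact_force: [3.1, -6.3, 4.7]
gripper_width: 0.526
```

```bash

python3 -m jog '-0.0012 0 -0.0004 0 0 0 0.03; -0.0012 0 -0.0004 0 0 0 0.03; -0.0012 0 -0.0004 0 0 0 0.05; -0.0012 0 -0.0004 0 0 0 0.06; -0.0012 0 -0.0004 0 0 0 0.064'
python3 -m jog '0 0 0 0 0 0 0.066; 0 0 0 0 0 0 0.066'
python3 -c "from h import *
cam('wrist','w14');plan([0.5633,-0.2021,0.0285],101)"
```

```text
t: 17.2
eef_pos: [0.5602, -0.1919, 0.0284]
tool_rot: [-0.001, 0.636, 0.771, -0.0]
contact_force: [-0.2, 0.7, -0.2]
gripper_width: 0.748
t: 17.4
eef_pos: [0.5607, -0.1926, 0.0288]
tool_rot: [-0.0, 0.636, 0.771, -0.0]
contact_force: [0.4, 0.5, 1.6]
gripper_width: 0.776
t 17.45 pos [ 0.5608 -0.1928  0.0289] yaw 100.93 tilt 0.02 -> shift [-0.0096  0.0007  0.0004] rotvec [-0.02 -0.02 -0.07] F [ 1.12  0.16 -0.22] w 0.77
```

View pics/w14.png

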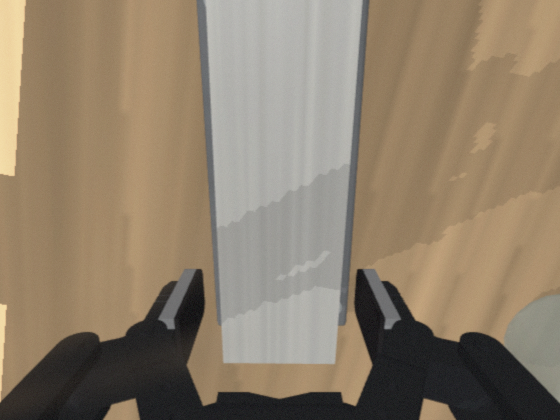

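```bash

python3 -m jog '0 0 -0.01 0 0 0 0.066; 0 0 -0.03 0 0 0 0.066; 0 0 -0.06 0 0 0 0.066; 0 0 -0.1 0 0 0 0.066; 0 0 -0.14 0 0 0 0.066'
python3 -m jog '-0.02 0 0 0 0 0 0.066; -0.04 0 0 0 0 0 0.066; -0.04 0 -0.03 0 0 0 0.066; -0.04 0 -0.03 0 0 0 0.066; -0.04 0 -0.03 0 0 0 0.066'
python3 -m jog '0 0 0 0 0 0 0.066; 0 0 0 0 0 0 0.066; 0 0 0 0 0 0 0.066'
python3 - <<'E'
from h import *
c=cam('wrist','w15');cam('scene','s15');plan([0.5633,-0.2021,0.0285],101)
a=cv2.imread('pics/s15.png')[170:350,120:320];cv2.imwrite('pics/s15c.png',cv2.resize(a,None,fx=3.3,fy=3.3,interpolation=2))
E
```

```text
t: 17.95
eef_pos: [0.5606, -0.1927, 0.1709]
tool_rot: [-0.0, 0.636, 0.771, 0.0]
contact_force: [0.7, 0.1, -0.1]
gripper_width: 0.774
t: 18.45
eef_pos: [0.5683, -0.233, 0.1987]
tool_rot: [-0.0, 0.637, 0.771, -0.0]
contact_force: [0.7, 0.6, -0.5]
gripper_width: 0.775
t: 18.75
eef_pos: [0.5681, -0.2321, 0.1981]
tool_rot: [-0.001, 0.636, 0.771, -0.0]
contact_force: [0.3, 0.1, 0.2]
gripper_width: 0.774
t 18.85 pos [ 0.5683 -0.2321  0.1986] yaw 100.94 tilt 0.05 -> shift [0.0303 0.0009 0.1701] rotvec [-0.04 -0.03 -0.06] F [1.1 1.  0. ] w 0.775
```

View pics/w15.png

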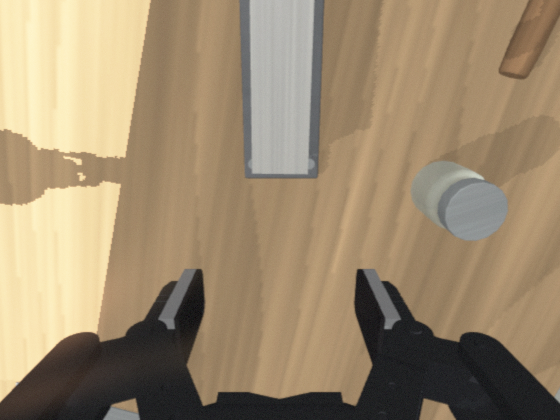

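View pics/s15c.png

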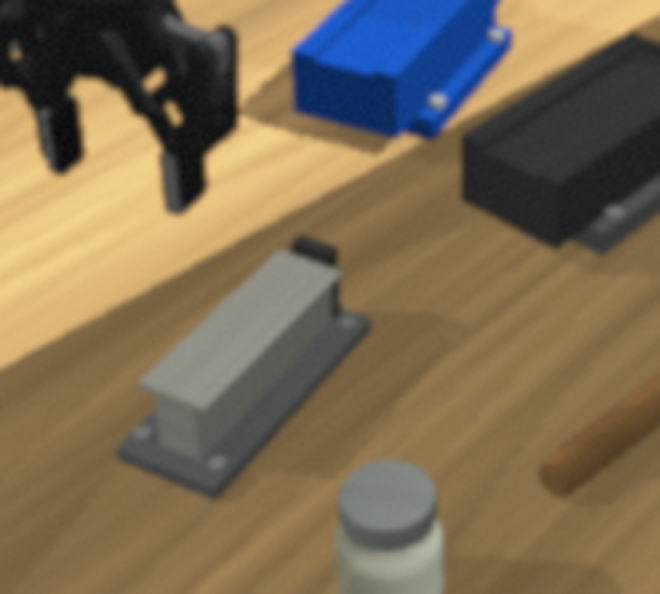

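The strip is flat on the rib, but the stop end is out of view. I'll back off to check it.

```bash

python3 -m jog '-0.03 0 0 0 0 0 0.066; -0.06 0 0 0 0 0 0.066; -0.07 0 0 0 0 0 0.066; -0.07 0 0 0 0 0 0.066; -0.07 0 0 0 0 0 0.066'
python3 -m jog '0 0 0 0 0 0 0.066; 0 0 0 0 0 0 0.066'
python3 - <<'E'
from h import *
c=cam('wrist','w16');cam('top','t16')
a=cv2.imread('pics/w16.png')[0:130,210:350];cv2.imwrite('pics/c16.png',cv2.resize(a,None,fx=4.5,fy=4.5,interpolation=2))
m=cv2.imread('pics/w16.png');h=cv2.cvtColor(m,cv2.COLOR_BGR2HSV);k=((h[...,2]>120)&(h[...,1]<50)).astype(np.uint8)*255
k[:,:220]=0;k[:,330:]=0;k[130:]=0
kk=max(cv2.findContours(k,0,1)[0],key=cv2.contourArea)
b=cv2.approxPolyDP(kk,4,True)[:,0];print(b.tolist())
for p in b: print(np.round(onplane(c,p+0.5,.053),4))
a=cv2.imread('pics/t16.png')[180:240,330:425];cv2.imwrite('pics/ct16.png',cv2.resize(a,None,fx=8,fy=8,interpolation=2))
E
```

```text
t: 19.35
eef_pos: [0.5818, -0.2995, 0.1988]
tool_rot: [-0.001, 0.636, 0.772, 0.0]
contact_force: [-0.3, 0.0, -0.6]
gripper_width: 0.777
t: 19.55
eef_pos: [0.582, -0.2995, 0.1992]
tool_rot: [-0.0, 0.636, 0.772, 0.0]
contact_force: [-0.5, 0.0, 0.6]
gripper_width: 0.775
[[247, 0], [245, 89], [286, 85], [313, 91], [312, 0]]
[ 0.532  -0.1659  0.053 ]
[ 0.5405 -0.2259  0.053 ]
[ 0.5709 -0.217   0.053 ]
[ 0.5922 -0.2172  0.053 ]
[ 0.5777 -0.1569  0.053 ]
```

View pics/c16.png

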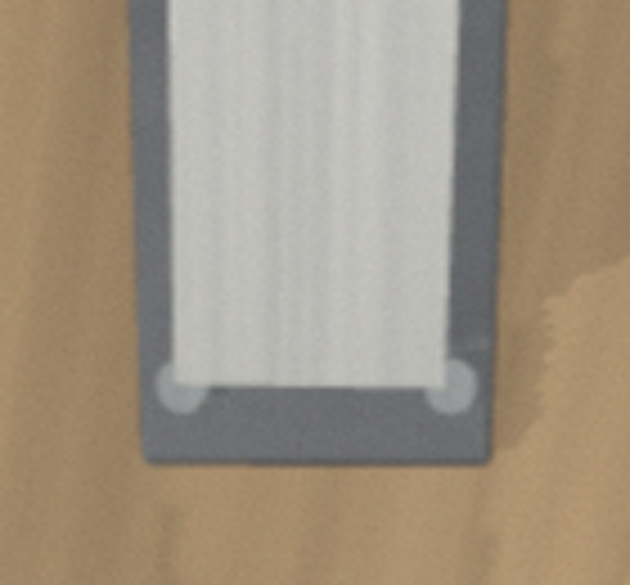

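View pics/ct16.png

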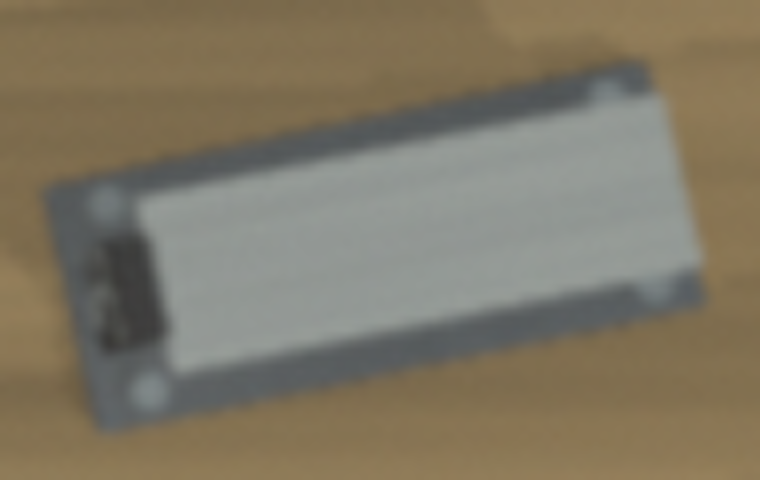

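```bash
python3 - <<'E'
from h import *
c=cam('wrist')
q=[onplane(c,p,.053) for p in [(248.9,85.8),(309.3,86.2)]]; m=(q[0]+q[1])/2
u=np.array([np.cos(np.radians(101.1)),np.sin(np.radians(101.1))]); d=m[:2]-[0.5668,-0.2175]
print(np.round(q,4),m,'along',d@u,'across',d@[-u[1],u[0]], 'angle', np.degrees(np.arctan2(*(q[1]-q[0])[[1,0]]))+90)
t=cam('top')
T=[np.array([330+x/8,180+y/8]) for x,y in [(138,200),(175,372),(660,95),(702,265)]]
W=np.array([onplane(t,p,.053) for p in T]); print(np.round(W.mean(0),4), np.degrees(np.arctan2(*((W[0]+W[1]-W[2]-W[3])[[1,0]]))))
E
```

```text
[[ 0.5426 -0.2234  0.053 ]
 [ 0.5882 -0.2148  0.053 ]] [ 0.56540831 -0.21908802  0.053     ] along -0.0012903854016809867 across 0.0016713894835994126 angle 100.71274592860026
[ 0.552  -0.1498  0.053 ] 100.30096517453342
```

```bash

python3 -m jog '0.04 0 0 0 0 0 0.066; 0.08 0 0 0 0 0 0.066; 0.12 0 0 0 0 0 0.066; 0.14 0 0 0 0 0 0.066; 0.14 0 0 0 0 0 0.066'
python3 -m jog '0 0 0 0 0 0 0.066; 0 0 0 0 0 0 0.066; 0 0 0 0 0 0 0.066'
python3 - <<'E'
from h import *
c=cam('wrist','w17');plan([.5,0,.2])
print(proj(c,[.5397,-.0806,.05]))
a=cv2.imread('pics/w17.png')[60:260,200:360];cv2.imwrite('pics/c17.png',cv2.resize(a,None,fx=3,fy=3,interpolation=2))
E
```

```text
t: 20.25
eef_pos: [0.5551, -0.1593, 0.1995]
tool_rot: [-0.0, 0.634, 0.773, 0.0]
contact_force: [0.8, -0.2, -0.3]
gripper_width: 0.773
t: 20.55
eef_pos: [0.5553, -0.1651, 0.1988]
tool_rot: [0.0, 0.638, 0.77, -0.0]
contact_force: [0.1, 0.0, -0.3]
gripper_width: 0.769
t 20.6 pos [ 0.5553 -0.1649  0.1988] yaw 100.8 tilt 0.01 -> shift [ 0.1723 -0.0234 -0.0012] rotvec [-0.01  0.01 -0.  ] F [-0.37  0.14  0.24] w 0.773
[280.7862524   81.46653674]
```

View pics/c17.png

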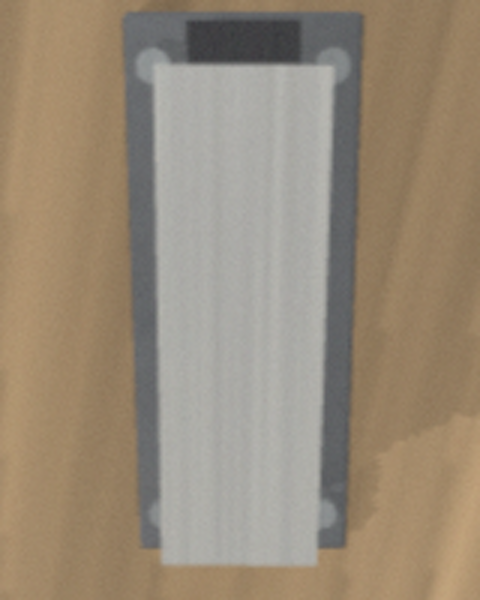

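```bash
python3 -c "
from h import *
print(workorder.hand_in())"
```

```text
the job is handed in; nothing more can be done
None
```

I handed the job in at about 20.6 s, with the strip lying flat on the jig's rib against the end stop and let go. The hand-in gives no verdict.

**What I did**
- **Slide:** I pressed on the strip with the shut fingers at about 7 N and slid it until roughly 47 mm hung over the open edge, still flat.
- **Lift:** I pinched the overhang by its long sides with a 35 N grip, lifted it clear and carried it level. Nothing slipped in the pictures.
- **Place:** I laid it on the rib and slid it until the arm stopped against the end stop, reading about 7 N along the slide (1 to 2 N of that is probably friction). I then eased off, opened the fingers and raised the arm.

**Last checks**
- **Position:** The top view shows the strip flush with the stop. The wrist view shows no visible gap, though from that angle it could hide one of about 1 mm. One wrist measurement of the open end put the strip about 1.3 mm out, which is within the 2 mm limit and about the size of the camera error.
- **Alignment:** It measured about 2 mm off the rib's middle line. Its angle was within 1 degree of the rib, against the allowed 8 mm and 4 degrees.
- **Bystanders:** The jar and the mallet's handle look unmoved in the later pictures. I did not measure them, and I took no final close look at the wooden former. The arm never came near any of the three.

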